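# Load one cell from the gravity magazine into the cell tester

### The arm

A 6-joint arm with a two-finger parallel gripper is mounted at the origin on a cart in front of the work surface, level with it; the furniture and walls round the work are solid. World frame = base frame: x ahead of the robot, y to its left, z up, the work surface at z = 0. Lengths are in m, angles in rad, forces in N, time in s.
With the tool pointing down it reaches from about 0.25 to 0.725 m from the base axis. Payload 9.7 kg.
Tool frame: the origin (TCP) lies midway between the tips of the shut fingers; the grasp point (between the pads) lies 19 mm behind it; z points along the fingers, y is the line along which they close (so a half turn about z gives the same grasp; the last joint's range is limited). The gripper opens to 85 mm and grips with 20 to 120 N. Pads are 22 mm wide; open, the fingers measure 114 mm over their backs; the gripper's body (76 mm by 85 mm) begins 54 mm behind the grasp point. The pads swing forward as they close: fully open they stand 13 mm farther back than shut.
Start: joints at [1.163, 0.087, 0.176, 1.66, 0, 1.571], TCP at [0.218, 0.505, 0.231] pointing down, gripper open.
Joint ranges: [-3.13, 3.13], [-0.85, 1.81], [-1.15, 1.24], [-2.2, 2.28], [-1.44, 1.52], [-3.14, 3.14]. Speed limits (rad/s): [2.22, 2.22, 2.57, 3.14, 3.14, 3.14].

### API

Orientations are given as a rotation vector (axis times angle).
In Python, from bench import bot gives the robot as it stands. The module is installed in compiled form; this text tells all that it offers. Calls block until the motion is done:
- bot.move_to(position, orientation): joint-space move of the TCP to a pose.
- bot.move_linear(position, ori=None, speed=0.15, max_force=None): straight line of the TCP; ori=None keeps the orientation; speed is the mean speed in m/s. With max_force (N) it stops when the force on the tool has changed by that much, and returns True; else False.
- bot.move_j(angles): joint-space move.
- bot.command_gripper(opening): opening from 0.0 (shut) to 1.0 (fully open); the grip force is fixed at half the most; returns when the fingers have stopped.
- bot.hold(seconds).
- bot.ik(position, orientation): joint angles nearest the present ones, or None.
- bot.get_obs(): the state.
- bot.camera(name): name is "scene" or "top" or "wrist"; returns a dict with "image" (420x560x3 uint8, red, green, blue), "depth" (420x560 float32, m along the optical axis (not along the pixel's ray), 0 where there is no reading), "camera_matrix" (3x3 intrinsics, pixels), "dist_coeffs" ([k1, k2, p1, p2, k3] as OpenCV has them; the pictures are not rectified), "rvec" (rotation vector, rad) and "tvec" (3), from world to camera coordinates, as OpenCV has them. Camera axes: x right, y down, z forward; pixel columns grow to the right and rows downward; lengths in m; the calibration is good to about 2 mm. A picture is of the moment at which its call begins.
A pose or a line that the arm cannot do raises bot.PlanningError and nothing moves.
- bot.job_done(): hands the job in; it is judged then, once.
The state is a dict: "time": time; "joint_pos": joint angles; "dq": joint speeds; "tau": joint torques, N m; "position": TCP position; "orientation": TCP orientation; "contact_force": force on the tool from outside, world axes, zero at the start; "ft_torque": the same for the moment, N m; "width": opening from 0.0 (shut) to 1.0 (fully open); "gripper_force": force on a finger pad.
Only numpy, scipy, OpenCV 4.12 (cv2) and the standard library are available. Lean on these libraries where they do the work, as an engineer would, in place of code of your own. Each camera call takes 0.05 s, during which the arm holds its last target. There are 200 camera calls.

### The job

Load the cell tester with one cell: push the empty shuttle by its upright lug fully to its loading stop under the magazine's outlet, then press the rocker's paddle right down, so that its other end lifts the gate and one cell rolls into the shuttle's cradle. Let the paddle come back up, then push the loaded shuttle fully to the other end, so that the cell presses in the tester's spring contact. Do it all with fingertips against the sides of the lug and the top of the paddle: do not grip the lug, do not touch the cells themselves, feed just one, and leave the other things on the bench where they are.

Things in the scene. Friction and masses are not known exactly. Their poses are not given: they have to be found in the camera images.
- feeder: Fixed cell feeder on a dark plate (top z 10). Origin on the bench; x runs away from the robot (uphill along the magazine), y left along the shuttle rail, z up; yaw within 0.35 rad. 'Local' mm below are in this frame. Plate x -80..92, y -64..162. Magazine: open track x -15..88, y -37..37, sloping 12 deg down towards the robot. Black contact block x -46..-14, y 137..160, z to 62. Highest part z 95.
- rocker (a joint): Rocker angle (rad): 0 at rest (gate down, paddle up), 0.34 at its stop (paddle down, gate up). Steel lever pivoted right of the magazine. Pressing the paddle raises the gate before the first cell, and from below a peg that holds the second; the cell rolls out past about 0.28 (takes under 1 s). One full press feeds one cell. Springs back when let go; 2 N to start, 4 N to hold down.
- paddle_top (a point): Centre of the top of the paddle, a ribbed rubber pad 36 x 36 mm on a 40 x 40 mm plate at the rocker's right end; moves with it. At rest near local (-4, -120, 73), its outer (right) edge leaning up 0.17 rad; fully down 24 mm lower. Free from above.
- gate (a point): Middle of the lower edge of the gate blade (10 mm wide, 3 mm thick) at the rocker's left end, over the middle of the track; 5.5 mm above the track floor at rest, 21 mm when open.
- shuttle (a joint): Shuttle position (m) along the feeder's y: 0 at the loading stop (right end, cradle under the magazine's outlet), 0.095 at the left end stop by the contact block. Starts empty, somewhere between. About 3 N friction; stays where it is left.
- lug_top (a point): Centre of the top of the shuttle's lug, the upright dark steel block by which it is pushed: 20 mm along x, 12 mm along y, top at z 76, foot on a 24 mm wide bracket at z 36. It stands at local x -63 on the robot's side of the shuttle, at local y = shuttle position. On both sides of it (x -80..-46) all is free down to the plate over the whole travel.
- cradle (a point): Centre of a cell lying in the shuttle's cradle: local x -28.5, y = shuttle position, z 47; axes as the feeder's. Trough 21 mm wide (x), 71 mm long (y), floor z 38, front wall to z 64, rear lip to z 47, end plates to z 53, the left one with a gap for the spring contact.
- contact_pin (a joint): How far the tester's spring contact is pressed in (m), 0 free, at most 0.012: a brass pin 6 mm thick that points right out of the contact block, axis at local x -30, z 47, free tip at y 119.5. The loaded shuttle fully left presses it in about 0.005 with 1 N.
- cell_1: The foremost cell in the magazine, the one to be fed: a round grey cell 18 mm in diameter and 65 mm long, 46 g, lying across the track. Origin: its centre; its y axis is its long axis. It starts at local (-2, 0, 61), behind the gate. The four cells look alike.
- cell_2: The second cell in the magazine, same as the first, 18 mm farther up the track. It moves up to the gate when the first has been fed.
- cell_3: The third cell.
- cell_4: The fourth, uppermost cell.
- phone: A phone, 163 x 79 x 11 mm, lying in front on the right; leave alone.
- side_cutters: Red-handled side cutters, 41 x 119 x 13 mm, lying left of the feeder; leave alone.
- marker_pen: A marker pen, 17 x 135 x 16 mm, lying in front on the left; leave alone.
- solder_reel: A reel of solder wire, 52 mm wide and 38 mm high, left of the feeder; leave alone.
Not all that is in view belongs to the job. What is shaped like the cell_3 but purple is not meant. What is shaped like the cell_2 but orange is not meant.

How it is judged:
On the way, in this order (a step that is already met when the one before it is completed fails the run):
1. the empty shuttle is at its loading stop, with the gate still down (value of joint shuttle below 0.003 m and value of joint rocker below 0.04 rad), for 0.1 s.
2. the paddle is pressed down and the gate is up (value of joint rocker above 0.25 rad and value of joint shuttle below 0.004 m).
3. the first cell lies in the cradle of the shuttle (x of cell_1 in the frame of cradle between -0.004 and 0.004 m and y of cell_1 in the frame of cradle between -0.0045 and 0.0045 m and z of cell_1 in the frame of cradle between -0.003 and 0.003 m), for 0.2 s.
4. the loaded shuttle is at the contact block and the cell presses the spring contact (all of step 3 and value of joint shuttle above 0.091 m and value of joint contact_pin above 0.002 m), for 0.2 s.
At the end, for the whole second after the job is handed in: The first cell rests in the cradle (within 4.5 mm of its place), the shuttle is within 4 mm of its left end stop, the spring contact is pressed in over 2 mm, the rocker is back at rest (under 0.04 rad) and the other three cells are still in the magazine behind the gate (all of step 4 and value of joint rocker below 0.04 rad and linear speed of cell_1 below 0.02 m/s and x of each of cell_2, cell_3, cell_4 in the frame of feeder above -0.008 m and z of each of cell_2, cell_3, cell_4 in the frame of feeder above 0.054 m); the robot touches nothing.
It fails at once if a second cell leaves the magazine (not (x of cell_2 in the frame of feeder above -0.008 m) or not (x of cell_3 in the frame of feeder above -0.008 m) or not (x of cell_4 in the frame of feeder above -0.008 m) or not (z of cell_2 in the frame of feeder above 0.054 m) or not (z of cell_3 in the frame of feeder above 0.054 m) or not (z of cell_4 in the frame of feeder above 0.054 m)).
It fails at once if the robot touches or lifts a cell (contact force between any of the fingers, the arm and cell_1 above 0.3 N or contact force between any of the fingers, the arm and cell_2 above 0.3 N or contact force between any of the fingers, the arm and cell_3 above 0.3 N or contact force between any of the fingers, the arm and cell_4 above 0.3 N or height (world z) of any of cell_1, cell_2, cell_3, cell_4 above 0.1 m).
It fails at once if the lug is taken between the fingers instead of pushed (horizontal distance between the grasp point and lug_top below 0.008 m and height (world z) of the grasp point below 0.08 m).
It fails at once if the shuttle leaves the loading stop while the gate is open (value of joint rocker above 0.2 rad and value of joint shuttle above 0.008 m).
It fails at once if another thing on the bench is moved by more than 30 mm (distance of any of phone, side_cutters, marker_pen, solder_reel from where it was at the start of the episode above 0.03 m).
It also fails if it takes over 51 s, if anything falls off the work surface, if the arm or the gripper's body presses on something with over 40 N, if the wrist force passes 120 N, or if a joint passes its speed limit or range.

## Working session

There is one attempt and no reset: what is moved stays moved. The work goes in short steps, each a Python script; the robot and the scene stay as the last script left them, time stands still between calls to the robot, and variables do not carry over. Pictures are saved under pics/ and viewed, at most 10 in all, crops included, and the job is handed in when it is done.

```bash
mkdir -p pics; python3 - <<'E'
from bench import bot
import cv2,numpy as np,pickle
d={}
for n in("top","scene"):
    c=bot.camera(n);d[n]=c
    cv2.imwrite(f"pics/{n}0.png",c["image"][:,:,::-1])
    R=cv2.Rodrigues(np.array(c["rvec"]))[0];print(n,(-R.T@np.array(c["tvec"])).round(3),(c["depth"]>0).mean())
pickle.dump(d,open("c0.pkl","wb"))
o=bot.get_obs();print(o["time"],o["position"],o["orientation"],o["width"])
E
```

```text
top [0.508 0.129 0.93 ] 0.9959863945578231
scene [ 0.237 -0.548  0.874] 0.9958630952380952
0.1 [0.21804074 0.50472054 0.23064623] [-6.36086172e-01 -3.07629338e+00  1.84704337e-03] 0.9978401923732895
```

View pics/top0.png

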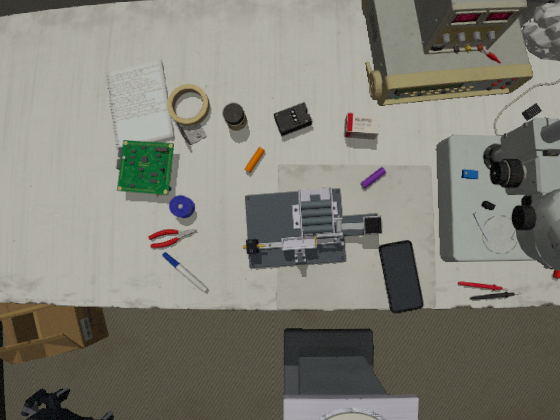

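View pics/scene0.png

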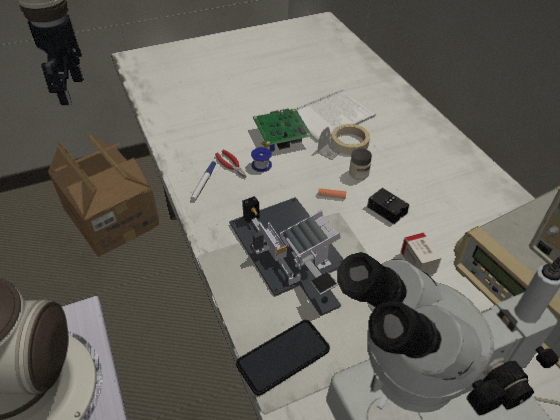

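```bash
cat >h.py <<'E'
import cv2,numpy as np
def world(c):
    K=np.array(c["camera_matrix"]);D=np.array(c["dist_coeffs"]);R=cv2.Rodrigues(np.array(c["rvec"]))[0];t=np.array(c["tvec"]).ravel()
    h,w=c["depth"].shape
    uv=np.stack(np.meshgrid(np.arange(w),np.arange(h)),-1).reshape(-1,1,2).astype(np.float64)
    n=cv2.undistortPoints(uv,K,D).reshape(h,w,2)
    P=np.dstack([n,np.ones((h,w))])*c["depth"][...,None]
    return (P-t)@R
def ray(c,u,v,z):
    K=np.array(c["camera_matrix"]);D=np.array(c["dist_coeffs"]);R=cv2.Rodrigues(np.array(c["rvec"]))[0];t=np.array(c["tvec"]).ravel()
    n=cv2.undistortPoints(np.array([[[u,v]]],float),K,D).ravel()
    d=R.T@np.r_[n,1];o=-R.T@t
    return o+d*(z-o[2])/d[2]
E
python3 - <<'E'
import pickle,cv2,numpy as np
from h import *
c=pickle.load(open("c0.pkl","rb"))["top"];W=world(c)
roi=np.zeros(W.shape[:2],bool);roi[180:275,235:395]=1
z=W[...,2];print("bench z",np.median(z[150:180,290:330]))
im=c["image"].astype(int)
# plate by color and height
m=roi&(z>.005)&(z<.016)&(im.max(2)<110)
m=cv2.morphologyEx(m.astype(np.uint8),cv2.MORPH_OPEN,np.ones((3,3)))
p=W[m>0][:,:2]; r=cv2.minAreaRect((p*1000).astype(np.float32));print("plate",r,cv2.boxPoints(r),len(p))
crop=c["image"][180:275,235:395,::-1]
big=cv2.resize(crop,None,fx=5,fy=5,interpolation=cv2.INTER_CUBIC)
cv2.imwrite("pics/crop.png",big)
np.set_printoptions(linewidth=250)
print((z[236:268:2,238:350:3]*1000).round().astype(int))
E
```

```text
bench z 0.0018106623026922504
plate ((546.4258422851562, 72.39835357666016), (356.4850769042969, 192.59814453125), 86.97897338867188) [[ 440.86676 -100.52128]
 [ 633.19727 -110.67167]
 [ 651.9849   245.318  ]
 [ 459.65442  255.46838]] 4664
[[  1   0   2   1   8  10  12   9  14  14  12  13   9  10   8  10   9  11  12  11  12  49  46  45  44  44  11  80  81  11   9   8  13  12  57   9   3   5]
 [ -1   3  -1  -1  15  10  15  10  10  12  10  11  10  11  11  49  42  38  41  36  40  39 930  40  38  37  53  13  12  15  21  18  20  19  21  31   4   3]
 [  0   1   4  63  66  63  57  12  12  11  12  12  14  11  14  38  38  40  38  42  40  40  41  38  39  42  54  18  14  19  21  19  18  18  17  33   3   4]
 [  2  -2   1  62  67  63  61  11  12  15  12  21  18  19  18  36  37  40  39  41  41  38  41  38  38  39  54  17  20  20  20  17  21  19  17  30   4   3]
 [ -1  -2   1  61  61  61  61  48  50  20  18  18  21  17  20  38  40  37  41  38  38  39  38  41  38  40  55  11  12  13  11  11  11  12   9  32   3   0]
 [  2   2  50  62  64  60  64  50  48  20  18  18  19  21  17  55  36  40  41  38  37
[... 920 characters left out ...]
10  36  76  79  42   9  13  14  11  12   8  12  10  13  11  13  13  15   3   4]
 [  2   0   2   2  10  11   9  12  10  13  12  11   9  11  10  12  10  11  10  36  76  77  38  10  11  11  14   8  10   8   9  11  12  12  14  11   3   4]
 [  0   2  -2   4   8  11   9  11  13  11  16  10  10  11  11   9   8  13  10  13  75  75  11  10  11  10   9  11  10   8  12   3   2   2   3   1   1   3]
 [ -1   2   1  -1  13  11  12  11   8  10  11  11  11  12  10  11  13  10  10   9  12  11   5   5   4   5   4   2   0   1   3   5   1   2   3   4   4   3]
 [  2   0   1   1  13  11  10   9  10  12   9  12   3   5   2   3   2   3   2   1   4   1   3   2   2   2   2   1   3   5   1   3   1   4   3 930   2   2]]
```

View pics/crop.png

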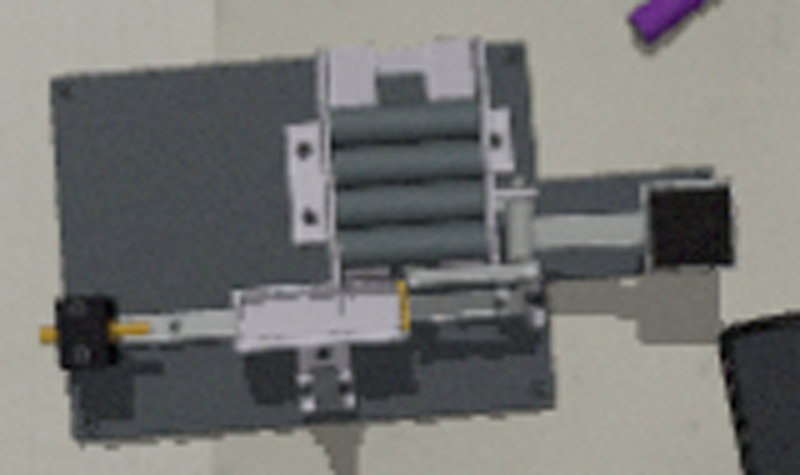

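```bash
python3 - <<'E'
import pickle,cv2,numpy as np
from h import *
d=pickle.load(open("c0.pkl","rb"));c=d["top"];W=world(c)
f=lambda x,y:(235+(x+.5)/5-.5,180+(y+.5)/5-.5)
px=[(52,77),(525,42),(552,408),(75,440)]
L=np.array([[92,162],[92,-64],[-80,-64],[-80,162]])/1e3
P=np.array([ray(c,*f(*p),.010)[:2] for p in px]);print(P.round(4))
a=L-L.mean(0);b=P-P.mean(0)
yaw=np.arctan2((a[:,0]*b[:,1]-a[:,1]*b[:,0]).sum(),(a*b).sum())
R=np.array([[np.cos(yaw),-np.sin(yaw)],[np.sin(yaw),np.cos(yaw)]])
t=P.mean(0)-R@L.mean(0);print("yaw",yaw,"t",t,"res",(P-(L@R.T+t)).round(4))
np.savez("feeder.npz",R=R,t=t,yaw=yaw)
loc=lambda p:(np.asarray(p)[...,:2]-t)@R
# lug top
m=np.zeros(W.shape[:2],bool);m[248:268,290:306]=1;m&=(W[...,2]>.068)&(W[...,2]<.09)
print("lug",loc(W[m].mean(0)),m.sum(),W[m][:,2].mean())
# block & paddle by rays
for n,x,y,z in[("paddle",690,224,.073),("blockTL",57,296,.062),("blockTR",115,296,.062),("blockBL",60,365,.062),("blockBR",118,368,.062)]: print(n,loc(ray(c,*f(x,y),z)).round(4))
m=np.zeros(W.shape[:2],bool);m[214:236,360:388]=1;m&=(W[...,2]>.055)&(W[...,2]<.09)
print("paddle depth",loc(W[m].mean(0)),W[m][:,2].mean())
E
```

```text
[[0.6275 0.2467]
 [0.6432 0.0237]
 [0.472  0.0131]
 [0.4571 0.2348]]
yaw 0.06774467833720202 t [0.5472983  0.08030009] res [[-0.0006 -0.0014]
 [-0.0002  0.0011]
 [ 0.0002  0.0021]
 [ 0.0006 -0.0017]]
lug [-0.06252791  0.04163131] 52 0.0765468201586616
paddle [-0.0015 -0.1204]
blockTL [-0.0134  0.1581]
blockTR [-0.0151  0.1324]
blockBL [-0.0438  0.1586]
blockBR [-0.0468  0.1331]
paddle depth [-0.00200043 -0.1182516 ] 0.07291047442514444
```

```bash
cat >>h.py <<'E'
F=np.load("feeder.npz");Rf,tf,yaw=F["R"],F["t"],float(F["yaw"])
ORI=[-np.pi*np.sin(yaw),np.pi*np.cos(yaw),0]
def g(x,y,z): return [*(Rf@np.array([x,y])/1e3+tf),z/1e3]
def loc(p): p=np.asarray(p);return np.r_[(p[:2]-tf)@Rf,p[2]]*1e3
def rep(bot,s=""):
    o=bot.get_obs();print(s,round(o["time"],2),loc(o["position"]).round(1),"F",np.round(o["contact_force"],1))
E
python3 - <<'E'
from bench import bot
from h import *
bot.command_gripper(0.0);rep(bot,"shut")
bot.move_to(g(-65,76,130),ORI);rep(bot)
bot.move_linear(g(-65,76,50),speed=.12);rep(bot,"down")
print(bot.move_linear(g(-65,8,50),speed=.04,max_force=12));rep(bot,"pushed")
c=bot.camera("top");cv2.imwrite("pics/top1.png",cv2.resize(c["image"][175:285,225:400,::-1],None,fx=4,fy=4,interpolation=cv2.INTER_CUBIC))
E
```

```text
shut 0.87 [-299.7  445.9  231.3] F [-0.4 -0.3 -0.4]
 2.52 [-64.9  76.6 130.3] F [0.6 0.8 0.1]
down 3.33 [-64.6  76.2  50.7] F [ 0.8  1.  -0.7]
True
pushed 4.6 [-64.8  21.   50. ] F [0.4 7.  2.5]
```

```bash
python3 - <<'E'
from bench import bot
from h import *
print(bot.move_linear(g(-65,10,50),speed=.03,max_force=12));rep(bot,"pushed2")
bot.move_linear(g(-65,35,50),speed=.1)
bot.move_linear(g(-65,60,130),speed=.2)
bot.move_to(g(-4,-120,120),ORI);rep(bot,"over paddle")
c=bot.camera("top");W=world(c);cv2.imwrite("pics/top2.png",cv2.resize(c["image"][175:285,225:400,::-1],None,fx=4,fy=4,interpolation=cv2.INTER_CUBIC))
m=np.zeros(W.shape[:2],bool);m[244:270,285:345]=1;m&=(W[...,2]>.068)&(W[...,2]<.09)
print("lug",loc(W[m].mean(0)),m.sum())
E
```

```text
True
pushed2 4.87 [-64.8  21.1  50.1] F [-1.2  5.8  3.8]
over paddle 6.51 [  -4.7 -120.   119. ] F [ 0.3 -0.7 -0.2]
lug [-60.88892009  -1.2473448   75.73082498] 52
```

View pics/top2.png

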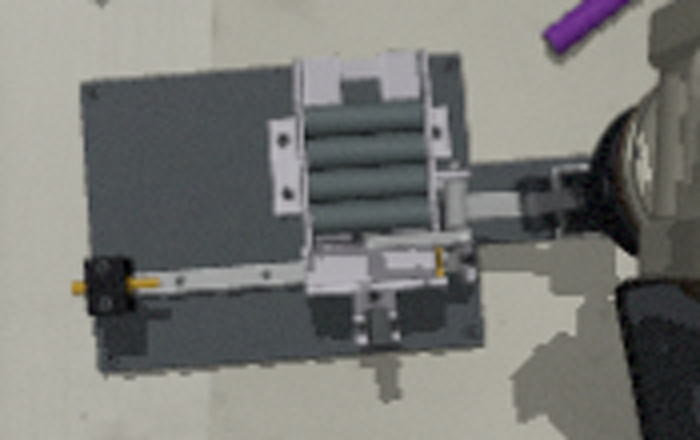

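```bash
python3 - <<'E'
from bench import bot
from h import *
print(bot.move_linear(g(-4,-120,82),speed=.12,max_force=12));rep(bot)
print(bot.move_linear(g(-4,-120,44),speed=.03,max_force=14));rep(bot,"pressed")
bot.hold(1.2);rep(bot)
c=bot.camera("top");cv2.imwrite("pics/top3.png",cv2.resize(c["image"][175:285,225:400,::-1],None,fx=4,fy=4,interpolation=cv2.INTER_CUBIC))
E
```

```text
False
 7.03 [  -4.2 -119.3   82.2] F [ 0.9 -0.2 -0.2]
True
pressed 8.08 [  -3.4 -119.8   48.6] F [-2.4 -0.9 11. ]
 9.28 [  -3.4 -119.8   48.6] F [-3.3  1.2 10.2]
```

View pics/top3.png

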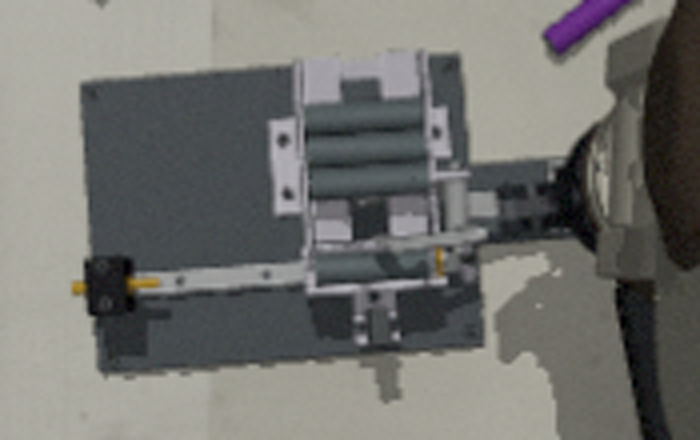

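The first cell is in the cradle (about 372,265) and the other three are held back. Next I release the paddle and push left.

```bash
python3 - <<'E'
from bench import bot
from h import *
bot.move_linear(g(-4,-120,80),speed=.06)
bot.move_linear(g(-4,-120,135),speed=.15);rep(bot,"up")
bot.move_to(g(-65,-34,135),ORI)
c=bot.camera("top");cv2.imwrite("pics/top4.png",cv2.resize(c["image"][175:285,225:400,::-1],None,fx=4,fy=4,interpolation=cv2.INTER_CUBIC))
print(bot.move_linear(g(-65,-34,50),speed=.12,max_force=12));rep(bot,"down")
print(bot.move_linear(g(-65,90,50),speed=.04,max_force=14));rep(bot,"pushed")
E
```

```text
up 10.53 [  -4.  -120.   134.3] F [ 0.7  0.2 -1. ]
False
down 11.94 [-64.5 -34.1  50.6] F [-0.8 -0.   0.6]
True
pushed 14.37 [-65.2  76.1  49.8] F [-0.7 -4.1  4.9]
```

View pics/top4.png

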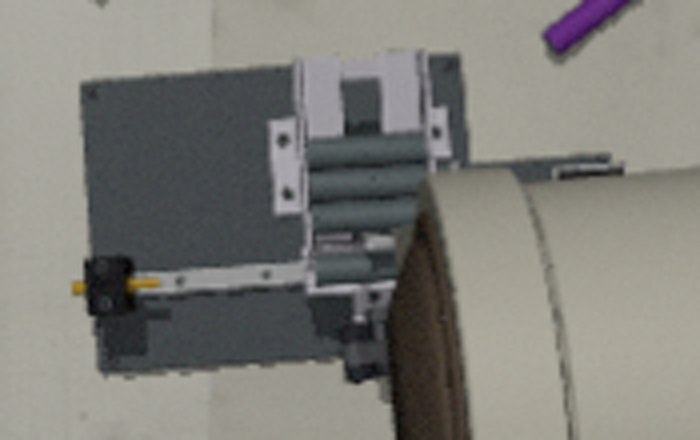

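```bash
python3 - <<'E'
from bench import bot
from h import *
print(bot.move_linear(g(-65,90,50),speed=.03,max_force=18));rep(bot,"pushed2")
bot.hold(.3)
bot.move_linear(g(-65,55,50),speed=.1)
bot.move_linear(g(-75,30,150),speed=.2)
bot.move_to(g(-120,-120,220),ORI);rep(bot,"clear")
c=bot.camera("top");W=world(c);cv2.imwrite("pics/top5.png",cv2.resize(c["image"][175:285,225:400,::-1],None,fx=4,fy=4,interpolation=cv2.INTER_CUBIC))
m=np.zeros(W.shape[:2],bool);m[244:274,245:300]=1;m&=(W[...,2]>.07)&(W[...,2]<.09)
print("lug",loc(W[m].mean(0)),m.sum())
E
```

```text
True
pushed2 14.62 [-65.3  76.   49.9] F [ 0.  -5.8  4.1]
clear 16.67 [-119.9 -119.5  218.7] F [ 0.8 -0.1  0.1]
lug [-62.31134077  93.90564174  76.58105537] 51
```

View pics/top5.png

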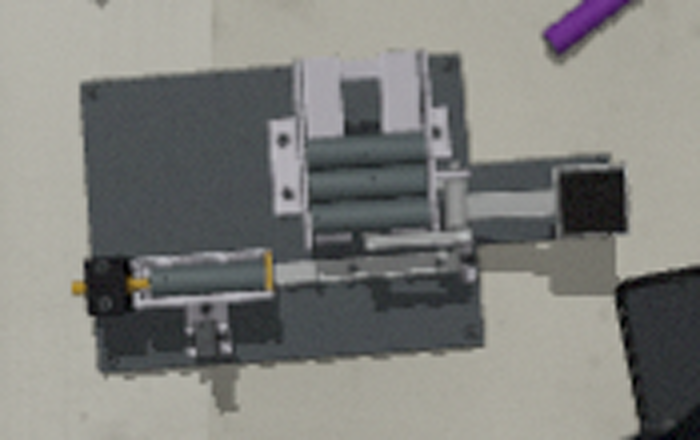

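The shuttle is fully left (lug travelled 95 mm), the cell is against the pin (about 150,284), the paddle is back up and three cells remain.

```bash
python3 -c "
from bench import bot
print(bot.job_done())"
```

```text
the job is handed in; nothing more can be done
None
```

The job is handed in: one cell was fed into the shuttle and pushed fully left onto the tester's contact. In the last picture the paddle is back up and three cells are still in the magazine; no verdict came back when I handed it in.

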